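Find the thread start of a clamp screw and hold it started

TASK

The clamp screw with the red crank knob is sitting wrongly on its first thread in the gear fixture and binds if it is turned forward. Take the knob and crank the screw backward (anticlockwise from above) until you notice it drop into the thread, then crank it forward (clockwise) one full turn, and finish still gripping the knob, keeping the started screw at rest there. Do not disturb the spare gear, the brass ring or the wooden case beside the fixture.

Things in the scene. Friction and masses are not known exactly. Their poses are not given: they have to be found in the camera images.
- fixture: Fixed gear fixture: dark steel base plate 120 (x) x 150 (y) x 14 mm, cream casting 74 x 100 mm, 60 mm high, round cream boss 62 mm across, its top 70 mm above the bench. A steel arbor lies through it along y with a 60 mm gear at the +y end, 64 mm high. Origin on the screw's upright axis, at bench level. Its place and yaw vary.
- clamp_screw: 0.95 kg screw upright in the boss, free to turn and rise or sink: dark steel wheel 112 mm across, 12 mm thick, with a knob and, opposite it, a white dot. Origin on the axis at the wheel's underside, 96 mm above the bench less screw_depth. x points to the knob, z up. It drops by its own weight; about 1.5 N at the knob turns it, friction keeps it there. Once entered it has 1.6 mm of vertical play.
- knob_mid (a point): Middle of the red knob: an upright sleeve 17 mm across, 36 mm tall, on a pin 42 mm from the screw's axis. It spins freely and floats along the pin: at rest its lower end is 10 mm above the wheel's top, and it slides with almost no force 8 mm down or 22 mm up from there. So, gripped firmly (15 to 40 N) and led round the axis at constant height, any wrist yaw, it lets the wheel rise and drop.
- screw_turn (a joint): Angle of the screw, rad, growing clockwise seen from above (forward, tightening), counting on over turns. At 0 the knob points along the fixture's +x. Starts at -0.85 to 0.85. The thread start, where it drops, lies 0.4 to 3.4 rad backward of the start and cannot be seen. Turned forward at first it jams after 0.8 to 3.7 rad; turned about 1.8 rad too far back after the drop it jams too.
- screw_depth (a joint): How far the screw has sunk, m, 0 at the lip of the thread. Right-hand thread, 8 mm pitch. Starts at 0.0005 to 0.0045 on the open first thread; turning back raises it to 0, where it drops to about 0.008, the thread start. Each full turn forward from there sinks it 0.008 more (0.016 after one); hard stop 1.6 turns after the drop. Turning back raises it at the same pitch.
- spare_gear: Loose steel spur gear, 58 mm across, 14 mm thick with a hub 22 mm high, lying flat, 0.15 to 0.2 m from the fixture. Origin at the centre of its underside. Leave alone.
- setting_ring: Loose brass setting ring, 52 mm across, 18 mm high, lying flat, 0.15 to 0.2 m from the fixture. Origin at the centre of its underside. Leave alone.
- gauge_case: Loose closed wooden case, 100 (x) x 60 (y) x 24 mm. Origin at the centre of its underside. Leave alone.

How it is judged (in metres and radians):
On the way, in this order (a step that is already met when the one before it is completed fails the run):
1. the screw is turned backward until it drops into the thread start (sunk more than 6.6 mm) (value of joint screw_depth above 0.0066 m), for 0.1 s.
2. the screw is turned forward by about one turn (sunk 13.4 to 18.6 mm) (value of joint screw_depth between 0.0134 and 0.0186 m), for 0.2 s.
At the end, for the whole second after the job is handed in: The screw has dropped into its thread and stands one turn further in (sunk 16 mm, within 2.6 mm, that is a third of a turn), it is not turning (under 0.15 rad/s), and the fingers still hold the knob (contact over 1.5 N, grasp point within 40 mm of the knob's middle) (all of step 2 and velocity of joint screw_turn between -0.15 and 0.15 rad/s and contact force between the fingers and clamp_screw above 1.5 N and distance between the grasp point and knob_mid below 0.04 m); the arm keeps its last pose, push and grip.
It fails at once if a bystander is shifted by more than 20 mm (distance of any of spare_gear, setting_ring, gauge_case from where it was at the start of the episode above 0.02 m).
It also fails if it takes over 58 s, if anything falls off the work surface, if the arm or the gripper's body presses on something with over 40 N, if the wrist force passes 120 N, or if a joint passes its speed limit or range.

ROBOT

A 6-joint arm with a two-finger parallel gripper is mounted at the origin on the work surface. World frame = base frame: x ahead of the robot, y to its left, z up, the work surface at z = 0. Lengths are in m, angles in degrees, forces in N, time in s.
With the tool pointing down it reaches from about 0.4 to 0.825 m from the base axis. Payload 7 kg.
Tool frame: the origin (TCP) lies between the finger pads; the fingertips stand 22 mm ahead of it and the grasp point (between the pads) lies 3 mm ahead of it; z points along the fingers, y is the line along which they close (so a half turn about z gives the same grasp; the last joint's range is limited). The gripper opens to 88 mm and grips with 3 to 60 N. Pads are 19 mm wide; open, the fingers measure 130 mm over their backs; the gripper's body (78 mm by 193 mm) begins 47 mm behind the grasp point.
Start: joints at [-55.858, 20.546, 0.682, 0, -70.136, -16.507], TCP at [0.204, -0.643, 0.249] pointing down, gripper open.
Joint ranges: [-176.03, 176.03], [-82.01, 121.73], [-58.28, 71.71], [-173.87, 95.51], [-174.79, -0.11], [-173.66, 173.66]. Speed limits (degrees/s): [136.94, 136.94, 172.46, 180, 180, 180].

INTERFACE

Orientations are given as [roll, pitch, yaw] about the fixed x, y, z axes, in that order (R = Rz(yaw) Ry(pitch) Rx(roll)).
In Python, from plant import ctrl gives the robot as it stands.
- The arm moves only by the tool apply_moves, never from a script. Its argument "targets" is a list of rows, each an object with "travel": the shift along the tool's x, y, z in mm, a list of three; "roll": the turn about the tool's z in degrees; "jaw": the finger opening in mm, from 0 to 87.6. In form: [{"travel": [tx, ty, tz], "roll": roll, "jaw": jaw}, ...]. A call has 1 to 10 rows; each row shifts and turns the commanded pose from where the row before left it, along the tool's axes as they then stand; what a row does not reach is not made up. A row lasts 1/10 s, in which the tool goes at most 50 mm and 8.59 degrees, less where a joint would pass 70% of its speed; a pose out of reach is approached as far as the arm can. A call with a gripper value outside its range is refused whole. The fingers move at their own pace and stop on an object; the grip force is fixed at half the most. Time passes only in rows, so rows that do not move let the fingers close. It gives the time, the measured TCP pose, the force, the opening and the grip force at its end, in the units of the state.
- ctrl.get_obs(): the state, without advancing time (a new reading comes with each control period).
- ctrl.snapshot(name): name is "scene" or "side" or "wrist"; returns the picture (420x560x3 uint8, red, green, blue); there is no depth.
- ctrl.calibration(name): a dict with "K" (3x3 intrinsics, pixels), "extrinsics" (4x4, takes a point from camera to world coordinates); the wrist camera has in their place "hand_eye" (4x4, takes a point from camera to tool coordinates, whose origin is the TCP and whose axes are the flange's). Camera axes: x right, y down, z forward; pixel columns grow to the right and rows downward; lengths in m; the calibration is good to about 2 mm. The wrist camera is an equidistant fisheye: a pixel r from the principal point sees the ray r / f radians off the axis. A picture is of the moment at which its call begins: read the wrist's pose just before it. calibration takes no time and is no camera call.
- ctrl.close_job(): hands the job in; it is judged then, once.
The state is a dict: "clock": time; "joint_pos": joint angles; "qvel": joint speeds; "tau": joint torques, N m; "tool_pos": TCP position; "orientation": TCP orientation; "force": force on the tool from outside, world axes, zero at the start; "moment": the same for the moment, N m; "opening": finger opening in m; "gripper_force": force on a finger pad.
Only numpy, scipy, OpenCV 4.12 (cv2) and the standard library are available. Lean on these libraries where they do the work, as an engineer would, in place of code of your own. Each camera call takes 0.05 s, during which the arm holds its last target. There are 200 camera calls.

## Working session

There is one attempt and no reset: what is moved stays moved. The work goes in short steps, Python scripts to look and compute and a tool call to move; the robot and the scene stay as the last step left them, time stands still between calls to the robot, and variables do not carry over. Pictures are saved under pics/ and viewed, at most 10 in all, crops included, and the job is handed in when it is done.

Besides the shell and the picture viewer there is one more tool, called after "Call:" as name(argument=value, ...), one argument or row to a line, values as JSON. apply_moves: Moves the arm, as the interface text tells. Its arguments: {"type":"object","properties":{"targets":{"type":"array","items":{"type":"object","properties":{"travel":{"type":"array","items":{"type":"number"}},"roll":{"type":"number"},"jaw":{"type":"number"}}}}},"required":["targets"]}

```bash
mkdir -p pics; python3 - <<'E'
from plant import ctrl
import cv2,numpy as np
np.set_printoptions(precision=4,suppress=True)
o=ctrl.get_obs();print(o)
for n in("scene","side"):
    im=ctrl.snapshot(n);cv2.imwrite(f"pics/{n}0.png",im[:,:,::-1])
    print(ctrl.calibration(n))
print(ctrl.calibration("wrist"))
E
```

```text
{'clock': 0.0, 'joint_pos': array([-55.8579,  20.5914,   0.6326,  -0.024 , -70.1349, -16.5062]), 'qvel': array([ 0.0881, -0.0531,  0.0355, -0.0494, -0.0758,  0.0186]), 'tau': array([  0.0015, -58.2712,  29.3055,   6.9972,   0.0068,  -0.0001]), 'tool_pos': array([ 0.2043, -0.6428,  0.2476]), 'orientation': array([ 179.9037,   -0.005 , -162.3722]), 'force': array([ 0.322 , -0.0052, -0.1519]), 'moment': array([ 0.0084, -0.013 , -0.0027]), 'gripper_force': 0.0, 'opening': 0.08759798558620663}
{'K': array([[483.9441,   0.    , 277.9475],
       [  0.    , 483.9441, 204.8917],
       [  0.    ,   0.    ,   1.    ]]), 'extrinsics': array([[ 0.5924,  0.6506, -0.4751,  1.0729],
       [ 0.8055, -0.4679,  0.3636, -0.2965],
       [ 0.0143, -0.5981, -0.8013,  0.9015],
       [ 0.    ,  0.    ,  0.    ,  1.    ]])}
{'K': array([[450.6794,   0.    , 277.3399],
       [  0.    , 450.6794, 210.3646],
       [  0.    ,   0.    ,   1.    ]]), 'extrinsics': array([[-0.7954, -0.457 ,  0.398 ,  0.2119],
       [-0.606 ,  0.6105, -0.5101,  0.5254],
       [-0.0099, -0.6469, -0.7625,  0.7873],
       [ 0.    ,  0.    ,  0.    ,  1.    ]])}
{'K': array([[325.1923,   0.    , 279.7201],
       [  0.    , 325.1923, 214.2227],
       [  0.    ,   0.    ,   1.    ]]), 'hand_eye': array([[ 0.0001, -0.9586, -0.2849,  0.0764],
       [ 1.    , -0.    ,  0.0006,  0.0001],
       [-0.0006, -0.2849,  0.9586, -0.1367],
       [ 0.    ,  0.    ,  0.    ,  1.    ]])}
```

View pics/scene0.png

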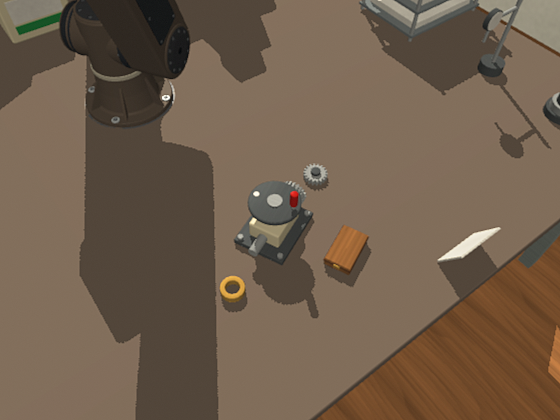

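View pics/side0.png

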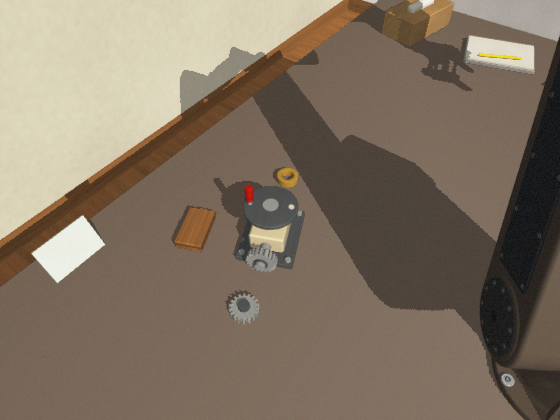

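The scene view has the wheel centre at about (274,202), knob (294,199) and dot (256,194). The side view has the wheel at (271,205), knob (249,194) and dot (292,207). I'll triangulate these points.

```bash
cat > h.py <<'E'
from plant import ctrl
import cv2,numpy as np
from scipy.spatial.transform import Rotation as R
np.set_printoptions(precision=4,suppress=True)
def ray(n,p):
    c=ctrl.calibration(n);E=c["extrinsics"];d=E[:3,:3]@np.linalg.inv(c["K"])@[*p,1];return E[:3,3],d/np.linalg.norm(d)
def tri(a,b):
    (o1,d1),(o2,d2)=ray("scene",a),ray("side",b)
    s=np.linalg.lstsq(np.c_[d1,-d2],o2-o1,rcond=None)[0]
    return (o1+s[0]*d1+o2+s[1]*d2)/2,np.linalg.norm(o1+s[0]*d1-o2-s[1]*d2)
def toolT():
    o=ctrl.get_obs();T=np.eye(4);T[:3,:3]=R.from_euler("xyz",o["orientation"],degrees=True).as_matrix();T[:3,3]=o["tool_pos"];return T
def wrist_T(): return toolT()@ctrl.calibration("wrist")["hand_eye"]
def wray_z(p,z,T):
    K=ctrl.calibration("wrist")["K"];v=np.array([p[0]-K[0,2],p[1]-K[1,2]]);r=np.linalg.norm(v);t=r/K[0,0]
    d=T[:3,:3]@np.r_[v/r*np.sin(t),np.cos(t)];return T[:3,3]+d*(z-T[2,3])/d[2]
def wproj(P,T):
    K=ctrl.calibration("wrist")["K"];q=T[:3,:3].T@(np.asarray(P)-T[:3,3]);t=np.arctan2(np.hypot(q[0],q[1]),q[2])
    return K[:2,2]+K[0,0]*t*q[:2]/np.hypot(q[0],q[1])
E
python3 - <<'E'
from h import *
for n,a,b in(("wheel",(274.5,201.5),(271,205)),("knob",(294,199),(249,194)),("dot",(256.5,194),(291.5,207))): print(n,*tri(a,b))
for n in("scene","side"):
    im=cv2.imread(f"pics/{n}0.png").astype(int);m=(im[:,:,2]>120)&(im[:,:,1]<60)&(im[:,:,0]<60)
    m[:150]=0;m[260:]=0;y,x=np.where(m);print(n,x.mean(),y.mean(),y.min(),y.max())
for n in("scene","side"):
    c=[202,275] if n=="scene" else [205,270]
    im=cv2.imread(f"pics/{n}0.png")[c[0]-60:c[0]+60,c[1]-65:c[1]+65]
    cv2.imwrite(f"pics/{n}c.png",cv2.resize(im,None,fx=3,fy=3,interpolation=2))
a,b=[cv2.imread(f"pics/{n}c.png") for n in("scene","side")];cv2.imwrite("pics/both.png",np.hstack([a,b]))
E
```

```text
wheel [0.588  0.0647 0.1034] 0.0010423544590480683
knob [0.6239 0.0873 0.1326] 5.615127914205023e-05
dot [0.5511 0.0452 0.1048] 0.0008174465928719998
scene 294.0952380952381 194.85714285714286 191 206
side 248.89256198347107 193.04132231404958 185 201
```

View pics/both.png

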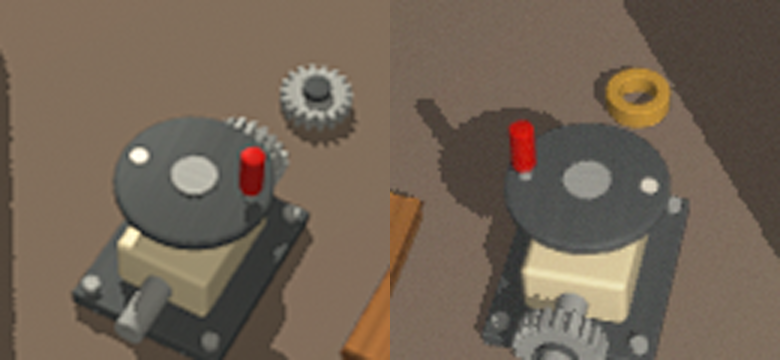

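The wheel centre is (0.588, 0.065) at z 0.104 and the knob is (0.624, 0.087, 0.133). That's a radius of 42.4 mm, which matches the 42 mm given. I'll go above the knob.

Call:
apply_moves(
  targets=[
    {"travel":[-31,28.4,0],"roll":0,"jaw":87},
    {"travel":[-31,28.4,0],"roll":0,"jaw":80},
    {"travel":[-31,28.4,0],"roll":0,"jaw":60},
    {"travel":[-31,28.4,0],"roll":0,"jaw":50},
    {"travel":[-31,28.4,0],"roll":0,"jaw":45},
    {"travel":[-31,28.4,0],"roll":0,"jaw":45},
    {"travel":[-31,28.4,0],"roll":0,"jaw":45},
    {"travel":[-31,28.4,0],"roll":0,"jaw":45},
    {"travel":[-31,28.4,0],"roll":0,"jaw":45},
    {"travel":[-31,28.4,0],"roll":0,"jaw":45},
  ],
)

```text
clock: 1.1
tool_pos: [0.4142, -0.277, 0.2485]
orientation: [180.0, 0.0, -162.4]
force: [1.3, -1.3, -0.2]
opening: 0.0452
gripper_force: 0.0
```

Call:
apply_moves(
  targets=[
    {"travel":[-31,28.4,0],"roll":0,"jaw":45},
    {"travel":[-31,28.4,0],"roll":0,"jaw":45},
    {"travel":[-31,28.4,0],"roll":0,"jaw":45},
    {"travel":[-31,28.4,0],"roll":0,"jaw":45},
    {"travel":[-31,28.4,0],"roll":0,"jaw":45},
    {"travel":[-31,28.4,0],"roll":0,"jaw":45},
    {"travel":[-31,28.4,0],"roll":0,"jaw":45},
    {"travel":[-31,28.4,0],"roll":0,"jaw":45},
    {"travel":[-25,24,0],"roll":0,"jaw":45},
    {"travel":[-25,24,0],"roll":0,"jaw":45},
  ],
)

```text
clock: 2.1
tool_pos: [0.6148, 0.0755, 0.2481]
orientation: [180.0, -0.0, -162.3]
force: [-0.3, -0.4, 0.1]
opening: 0.045
gripper_force: 0.0
```

```bash
python3 - <<'E'
from h import *
T=wrist_T();o=ctrl.get_obs();print(o["clock"],o["tool_pos"],o["orientation"],o["opening"],o["qvel"],o["joint_pos"])
im=ctrl.snapshot("wrist")[:,:,::-1].copy();cv2.imwrite("pics/w1.png",im)
for n,P in dict(c=[.588,.0647,.1045],k=[.6239,.0873,.1326],d=[.5511,.0452,.1045]).items(): print(n,wproj(P,T))
E
```

```text
2.1 [0.6148 0.0755 0.2481] [ 179.9968   -0.0491 -162.3404] 0.044961416410961595 [ 20.5053  18.1819  24.7222   0.1106  -6.4968 -20.5928] [ 25.0292  15.4116  -6.7179  -0.0102 -67.9187 -97.3658]
c [276.9785 175.1061]
k [289.7732 230.3168]
d [268.2582 128.0115]
```

View pics/w1.png

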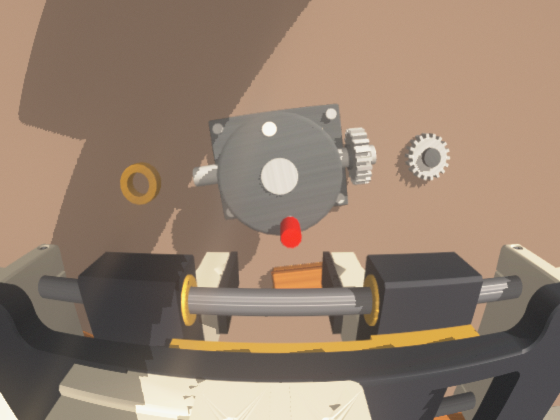

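The wrist view shows the wheel centre at about (280,175), the dot at (269,129) and the knob at (291,232), all within about 3 px of the prediction. I'll measure again with the arm settled.

```bash
python3 - <<'E'
from h import *
ctrl.snapshot("side");ctrl.snapshot("side")
T=wrist_T();o=ctrl.get_obs();print(o["clock"],o["tool_pos"],o["orientation"],abs(o["qvel"]).max())
im=ctrl.snapshot("wrist")[:,:,::-1].copy();cv2.imwrite("pics/w2.png",im)
i=im.astype(int);m=(i[:,:,2]>120)&(i[:,:,1]<60)&(i[:,:,0]<60);m[:150]=0;y,x=np.where(m);print("red",x.mean(),y.mean(),x.min(),x.max(),y.min(),y.max())
print("pred knob",wproj([.6239,.0873,.1326],T),wproj([.6239,.0873,.1506],T))
print("knob@mid",wray_z((x.mean(),y.mean()),.1345,T))
pc=wproj([.588,.0647,.1045],T);g=cv2.cvtColor(im,6)
w=im[int(pc[1])-85:int(pc[1])+85,int(pc[0])-85:int(pc[0])+85]
m=((g>150)&(abs(i[:,:,2]-i[:,:,0])<30)).astype(np.uint8)
n,_,s,c=cv2.connectedComponentsWithStats(m)
for k in range(1,n):
    if s[k,4]>40 and abs(c[k]-pc).max()<70: print("white",c[k],s[k,4],wray_z(c[k],.105,T))
cv2.imwrite("pics/w2c.png",cv2.resize(w,None,fx=3.5,fy=3.5,interpolation=2));print(pc.astype(int)-85)
E
```

```text
2.25 [0.6148 0.0756 0.2474] [ 179.9985   -0.0989 -162.2438] 1.7582671892735142
red 289.247572815534 234.2233009708738 281 299 219 246
pred knob [289.6186 230.729 ] [290.3074 238.4942]
knob@mid [0.6262 0.0877 0.1345]
white [330.9167 113.4259] 108 [0.5221 0.092  0.105 ]
white [268.8209 128.5821] 201 [0.5513 0.0458 0.105 ]
white [217.4179 128.4328] 67 [0.5638 0.0034 0.105 ]
white [342.4505 155.5385] 91 [0.5534 0.1135 0.105 ]
white [279.2647 176.0196] 1122 [0.5878 0.0668 0.105 ]
white [340.35   199.1667] 60 [0.5908 0.1251 0.105 ]
[191  90]
```

View pics/w2c.png

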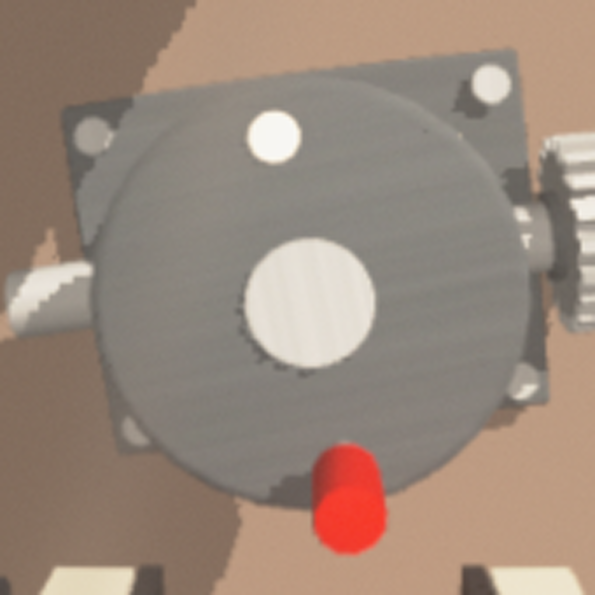

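Call:
apply_moves(
  targets=[
    {"travel":[-6.2,4.3,0],"roll":0,"jaw":45},
    {"travel":[-6.2,4.3,10],"roll":0,"jaw":45},
    {"travel":[0,0,25],"roll":0,"jaw":45},
    {"travel":[0,0,20],"roll":0,"jaw":45},
    {"travel":[0,0,0],"roll":0,"jaw":45},
    {"travel":[0,0,0],"roll":0,"jaw":45},
  ],
)

```text
clock: 2.9
tool_pos: [0.6238, 0.0854, 0.1936]
orientation: [-180.0, -0.0, -162.4]
force: [-0.2, -0.1, 0.1]
opening: 0.0453
gripper_force: 0.0
```

```bash
python3 - <<'E'
from h import *
T=wrist_T();o=ctrl.get_obs();print(o["clock"],o["tool_pos"],o["orientation"],o["force"],abs(o["qvel"]).max())
im=ctrl.snapshot("wrist")[:,:,::-1].copy();cv2.imwrite("pics/w3.png",im)
i=im.astype(int);m=(i[:,:,2]>120)&(i[:,:,1]<60)&(i[:,:,0]<60);m[:150]=0;y,x=np.where(m);print("red",x.mean(),y.mean(),x.min(),x.max(),y.min(),y.max())
print("pred knob top",wproj([.6239,.0875,.1506],T))
E
```

```text
2.9 [0.6238 0.0854 0.1936] [-179.9739   -0.0334 -162.3824] [-0.2135 -0.1072  0.1201] 1.338590386167577
red 282.0467571644042 244.54298642533936 271 294 226 262
pred knob top [282.6845 252.1264]
```

View pics/w3.png

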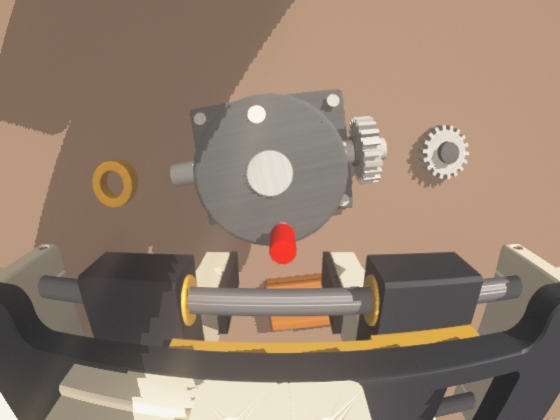

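The knob's top centre is at about (283,251) and the prediction was (282.7,252), so the estimate holds. I'll lower and grip.

Call:
apply_moves(
  targets=[
    {"travel":[-0.6,2,14],"roll":0,"jaw":45},
    {"travel":[0,0,20],"roll":0,"jaw":45},
    {"travel":[0,0,15],"roll":0,"jaw":45},
    {"travel":[0,0,5],"roll":0,"jaw":45},
    {"travel":[0,0,0],"roll":0,"jaw":30},
    {"travel":[0,0,0],"roll":0,"jaw":10},
    {"travel":[0,0,0],"roll":0,"jaw":8},
    {"travel":[0,0,0],"roll":0,"jaw":8},
    {"travel":[0,0,0],"roll":0,"jaw":8},
  ],
)

```text
clock: 3.85
tool_pos: [0.624, 0.0879, 0.1402]
orientation: [-180.0, 0.1, -162.4]
force: [0.6, 0.3, 0.7]
opening: 0.0163
gripper_force: 30.0
```

Gripped at 30 N with little side force. Next is a helper that writes the arc in tool axes and measures the hub height in the wrist picture.

```bash
cat >> h.py <<'E'
C=np.array([.587,.066])
def arc(a,b,n,c=C,r=.042):
    """rows in tool axes from the measured pose to angle b, via a.. in n steps (deg, world, + anticlockwise)"""
    t=np.radians(np.linspace(a,b,n+1));p=c+r*np.c_[np.cos(t),np.sin(t)]
    d=np.diff(p,axis=0)*1000;M=toolT()[:2,:2];print(np.round(d@M,1).tolist())
def look(tag):
    T=wrist_T();o=ctrl.get_obs();im=ctrl.snapshot("wrist")[:,:,::-1].copy();cv2.imwrite(f"pics/{tag}.png",im)
    i=im.astype(int);m=((i.mean(2)>140)&(i.max(2)-i.min(2)<40)).astype(np.uint8)
    pc=wproj([*C,.108],T);n,l,s,c=cv2.connectedComponentsWithStats(m);k=min((k for k in range(1,n) if s[k,4]>400),key=lambda k:np.linalg.norm(c[k]-pc))
    ct=max(cv2.findContours((l==k).astype(np.uint8),0,1)[0],key=cv2.contourArea)[:,0,:]
    P=np.float32([wray_z(p+1e-6,T[2,3]-1,T)[:2] for p in ct.astype(float)])
    (_,(a,b),_)=cv2.fitEllipse(P*1000);t=o["tool_pos"][:2]-C
    print(tag,"t",o["clock"],"hub px",c[k],"pred",pc,"area",s[k,4],"axes",a,b,"camz",T[2,3],"z(D=29.7)",T[2,3]-.0297/((a*b)**.5/1000),"| ang",np.degrees(np.arctan2(t[1],t[0])),"r",np.linalg.norm(t),"F",o["force"],"jaw",o["opening"])
E
python3 - <<'E'
from h import *
look("g0");arc(30.6,70.6,10)
E
```

```text
g0 t 3.85 hub px [265.3924 150.7284] pred [261.0435 185.7413] area 6234 axes 390.0677185058594 426.98590087890625 camz 0.2768448590983068 z(D=29.7) 0.2040702842701319 | ang 30.66348140388951 r 0.04303364687453425 F [0.6498 0.3431 0.656 ] jaw 0.01630472347745141
[[0.8, 2.8], [1.0, 2.8], [1.1, 2.7], [1.3, 2.6], [1.5, 2.5], [1.7, 2.4], [1.8, 2.3], [2.0, 2.1], [2.1, 2.0], [2.3, 1.8]]
```

```bash
sed -i 's/>140)/>TH)/; s/^def look(tag):/def look(tag,TH=185):/' h.py; python3 - <<'E'
from h import *
im=cv2.imread("pics/g0.png");
for p in((261,190),(255,185),(240,150),(265,120)): print(p,im[p[1],p[0]])
for th in(165,185,200): look("g0",th)
E
```

```text
(261, 190) [216 225 232]
(255, 185) [213 223 229]
(240, 150) [133 142 147]
(265, 120) [136 146 153]
g0 t 3.9 hub px [262.0381 186.5876] pred [261.0617 185.7947] area 2808 axes 186.52911376953125 189.03428649902344 camz 0.2767250263853802 z(D=29.7) 0.11855913083786979 | ang 30.64212373829104 r 0.04302949929099262 F [ 1.2204 -0.9693 -0.454 ] jaw 0.01631542973733732
g0 t 3.95 hub px [262.0512 186.6453] pred [261.0073 185.8184] area 2735 axes 184.1207733154297 186.3748016357422 camz 0.27664782136525556 z(D=29.7) 0.11631905274125132 | ang 30.67254752644959 r 0.04304101618231771 F [ 1.3226 -0.2035  1.0637] jaw 0.016213798133460976
g0 t 4.0 hub px [262.1356 186.6766] pred [261.0247 185.8895] area 2684 axes 182.7465057373047 184.26632690429688 camz 0.2765606123300346 z(D=29.7) 0.11471202277209125 | ang 30.660626808554998 r 0.04302283720638429 F [ 0.7543 -0.4113 -0.0753] jaw 0.016641657391170853
```

View pics/g0.png

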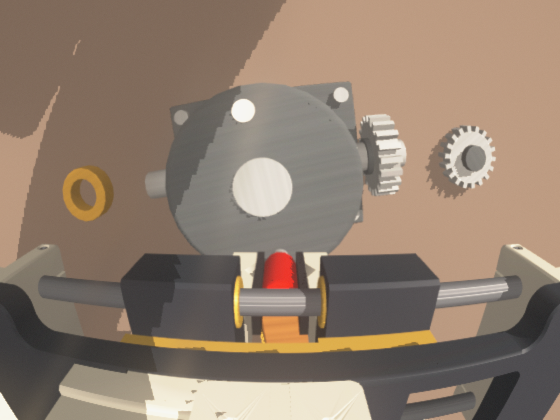

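The knob sits squarely between the pads, and the hub at (262,187) is within 1 px of the prediction. I'll start cranking anticlockwise.

Call:
apply_moves(
  targets=[
    {"travel":[0.8,2.8,0],"roll":0,"jaw":8},
    {"travel":[1.0,2.8,0],"roll":0,"jaw":8},
    {"travel":[1.1,2.7,0],"roll":0,"jaw":8},
    {"travel":[1.3,2.6,0],"roll":0,"jaw":8},
    {"travel":[1.5,2.5,0],"roll":0,"jaw":8},
    {"travel":[1.7,2.4,0],"roll":0,"jaw":8},
    {"travel":[1.8,2.3,0],"roll":0,"jaw":8},
    {"travel":[2.0,2.1,0],"roll":0,"jaw":8},
    {"travel":[2.1,2.0,0],"roll":0,"jaw":8},
    {"travel":[2.3,1.8,0],"roll":0,"jaw":8},
  ],
)

```text
clock: 5.05
tool_pos: [0.6013, 0.1062, 0.1396]
orientation: [180.0, 0.0, -162.4]
force: [2.8, 0.2, -0.1]
opening: 0.0165
gripper_force: 30.0
```

```bash
python3 - <<'E'
from h import *
look("b1");look("b1b");arc(70.6,110.6,10)
E
```

```text
b1 t 5.05 hub px [218.4627 215.9355] pred [217.2227 215.2151] area 2479 axes 185.71957397460938 187.19744873046875 camz 0.27630718003368315 z(D=29.7) 0.11702116507257154 | ang 70.412050963306 r 0.04268663812468069 F [ 2.8056  0.1702 -0.0551] jaw 0.01650728777193822
b1b t 5.1 hub px [217.9976 216.618 ] pred [216.7774 215.8262] area 2482 axes 185.7097625732422 187.9982452392578 camz 0.2763268486435331 z(D=29.7) 0.11737624406076436 | ang 70.99355068861973 r 0.042688980626459185 F [0.4834 1.4101 0.2084] jaw 0.01662011269558944
[[2.4, 1.7], [2.5, 1.5], [2.6, 1.3], [2.7, 1.1], [2.8, 1.0], [2.8, 0.8], [2.9, 0.6], [2.9, 0.4], [2.9, 0.2], [2.9, -0.0]]
```

Call:
apply_moves(
  targets=[
    {"travel":[2.4,1.7,0],"roll":0,"jaw":8},
    {"travel":[2.5,1.5,0],"roll":0,"jaw":8},
    {"travel":[2.6,1.3,0],"roll":0,"jaw":8},
    {"travel":[2.7,1.1,0],"roll":0,"jaw":8},
    {"travel":[2.8,1.0,0],"roll":0,"jaw":8},
    {"travel":[2.8,0.8,0],"roll":0,"jaw":8},
    {"travel":[2.9,0.6,0],"roll":0,"jaw":8},
    {"travel":[2.9,0.4,0],"roll":0,"jaw":8},
    {"travel":[2.9,0.2,0],"roll":0,"jaw":8},
    {"travel":[2.9,0,0],"roll":0,"jaw":8},
  ],
)

```text
clock: 6.15
tool_pos: [0.5727, 0.1056, 0.1396]
orientation: [-180.0, -0.0, -162.4]
force: [3.5, -2.6, 0.5]
opening: 0.0165
gripper_force: 30.0
```

```bash
python3 - <<'E'
from h import *
look("b2")
for n in("scene","side"): cv2.imwrite(f"pics/{n}2.png",ctrl.snapshot(n)[:,:,::-1])
arc(110.6,150.6,10)
E
```

```text
b2 t 6.15 hub px [222.4448 254.6825] pred [206.6134 260.6924] area 1077 axes 156.95802307128906 249.25975036621094 camz 0.276373825769168 z(D=29.7) 0.12621923612413868 | ang 109.90872704936308 r 0.042126815395517526 F [ 3.4822 -2.5645  0.5199] jaw 0.016513650295870548
[[2.9, -0.3], [2.9, -0.5], [2.9, -0.7], [2.8, -0.9], [2.7, -1.0], [2.7, -1.2], [2.6, -1.4], [2.5, -1.6], [2.3, -1.8], [2.2, -1.9]]
```

Call:
apply_moves(
  targets=[
    {"travel":[0,0,0],"roll":-8,"jaw":8},
    {"travel":[0,0,0],"roll":-8,"jaw":8},
    {"travel":[0,0,0],"roll":-8,"jaw":8},
    {"travel":[0,0,0],"roll":-8,"jaw":8},
    {"travel":[0,0,0],"roll":-8,"jaw":8},
    {"travel":[0,0,0],"roll":-8,"jaw":8},
    {"travel":[0,0,0],"roll":-8,"jaw":8},
    {"travel":[0,0,0],"roll":0,"jaw":8},
  ],
)

```text
clock: 7.1
tool_pos: [0.5719, 0.1059, 0.1391]
orientation: [179.9, -0.0, -106.3]
force: [-0.6, -0.2, -0.2]
opening: 0.0164
gripper_force: 30.0
```

```bash
cat >> h.py <<'E'
def arcr(a,step,n,dr,c=C,r=.042):
    """n rows of step deg, tool yaw turning dr deg per row (roll -dr); travel in the axes at the row's start"""
    p=lambda t:c+r*np.array([np.cos(np.radians(t)),np.sin(np.radians(t))])
    M=toolT()[:2,:2];out=[]
    for k in range(n):
        q=np.radians(dr*k);Z=np.array([[np.cos(q),-np.sin(q)],[np.sin(q),np.cos(q)]])
        out.append(np.round((Z@M).T@(p(a+step*(k+1))-p(a+step*k))*1000,1).tolist())
    print(out)
E
python3 - <<'E'
from h import *
look("b3");print(ctrl.get_obs()["orientation"],ctrl.get_obs()["joint_pos"])
arcr(110.6,4,10,4)
E
```

```text
b3 t 7.1 hub px [181.8591 142.3295] pred [232.6412 201.0053] area 440 axes 74.16055297851562 74.44953918457031 camz 0.2758632806035416 z(D=29.7) -0.12384115026381382 | ang 110.66714975054781 r 0.042642710553043396 F [-0.5952 -0.1502 -0.1605] jaw 0.01639647223434909
[ 179.9046   -0.0419 -106.5482] [ 29.7164  17.3002 -19.5347  -0.0498 -53.2613 -46.2348]
[[1.9, 2.3], [1.9, 2.3], [1.9, 2.3], [1.9, 2.3], [1.9, 2.3], [1.9, 2.3], [1.9, 2.3], [1.9, 2.3], [1.9, 2.3], [1.9, 2.3]]
```

View pics/b3.png

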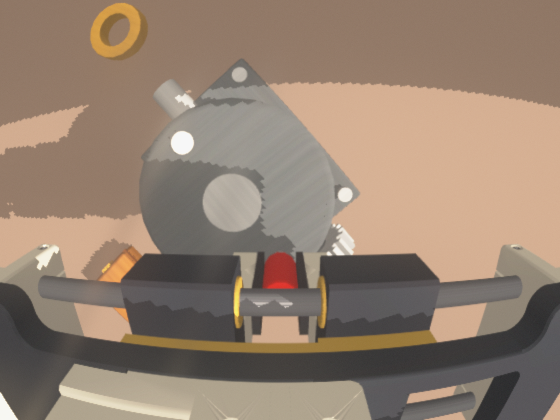

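The picture shows the hub at (232,203), now in shade, with the dot at (182,142) and the knob well held. I'll make the threshold adaptive and use the dot as a second measure.

```bash
cat >> h.py <<'E'
def look(tag,img=None):
    T=wrist_T();o=ctrl.get_obs();im=ctrl.snapshot("wrist")[:,:,::-1].copy() if img is None else img;cv2.imwrite(f"pics/{tag}.png",im)
    pc=wproj([*C,.112],T);x,y=pc.astype(int);g=cv2.GaussianBlur(cv2.cvtColor(im,6),(3,3),0)
    yy,xx=np.mgrid[:g.shape[0],:g.shape[1]];near=(np.hypot(xx-x,yy-y)<42)&(yy<250)
    th,_=cv2.threshold(g[near],0,255,cv2.THRESH_BINARY+cv2.THRESH_OTSU)
    m=((g>th)&near).astype(np.uint8);n,l,s,c=cv2.connectedComponentsWithStats(m);k=1+np.argmax(s[1:,4])
    ct=max(cv2.findContours((l==k).astype(np.uint8),0,1)[0],key=cv2.contourArea)[:,0,:]
    P=np.float32([wray_z(p+1e-6,T[2,3]-1,T)[:2] for p in ct.astype(float)])
    (_,(a,b),_)=cv2.fitEllipse(P*1000);t=o["tool_pos"][:2]-C
    m=(g>225).astype(np.uint8);m[240:]=0;n,_,s,cc=cv2.connectedComponentsWithStats(m);u=t/np.linalg.norm(t)
    D=np.r_[C-.0405*u,.105];pd=wproj(D,T);j=min(range(1,n),key=lambda j:np.linalg.norm(cc[j]-pd)+(s[j,4]<100)*1e4,default=0)
    zz=np.arange(.085,.115,.0005);w=np.array([wray_z(cc[j],z,T)[:2] for z in zz]);rad=np.linalg.norm(w-C,axis=1)
    print(tag,"t",o["clock"],"th",th,"hub",c[k],"pred",pc,"axes",a,b,"z",T[2,3]-.0297/((a*b)**.5/1000),"| dot",cc[j],"pred",pd,"area",s[j,4],"at z.105 r",rad[40],"z.097",rad[24],"| ang",np.degrees(np.arctan2(t[1],t[0])),"r",np.linalg.norm(t),"F",o["force"],"jaw",o["opening"])
E
python3 - <<'E'
from h import *
look("b3x",cv2.imread("pics/b3.png"))
E
```

```text
b3x t 7.15 th 140.0 hub [235.8758 202.1677] pred [231.3313 203.0751] axes 188.68893432617188 229.25033569335938 z 0.13307974772534176 | dot [181.876  142.3483] pred [186.7254 141.9207] area 379 at z.105 r 0.04213829412855537 z.097 0.04340283253795386 | ang 110.62950905192574 r 0.04264302563001785 F [-1.3237  0.8158  0.0909] jaw 0.016370073966312265
```

Call:
apply_moves(
  targets=[
    {"travel":[1.9,2.3,0],"roll":-4,"jaw":8},
    {"travel":[1.9,2.3,0],"roll":-4,"jaw":8},
    {"travel":[1.9,2.3,0],"roll":-4,"jaw":8},
    {"travel":[1.9,2.3,0],"roll":-4,"jaw":8},
    {"travel":[1.9,2.3,0],"roll":-4,"jaw":8},
    {"travel":[1.9,2.3,0],"roll":-4,"jaw":8},
    {"travel":[1.9,2.3,0],"roll":-4,"jaw":8},
    {"travel":[1.9,2.3,0],"roll":-4,"jaw":8},
    {"travel":[1.9,2.3,0],"roll":-4,"jaw":8},
    {"travel":[1.9,2.3,0],"roll":-4,"jaw":8},
  ],
)

```text
clock: 8.15
tool_pos: [0.5504, 0.0874, 0.1394]
orientation: [-180.0, 0.1, -66.5]
force: [-1.6, 2.8, 0.2]
opening: 0.0167
gripper_force: 30.0
```

```bash
python3 - <<'E'
from h import *
look("b4");look("b4b");arcr(150.6,4,10,4)
E
```

```text
b4 t 8.15 th 152.0 hub [232.6197 201.8591] pred [233.4186 203.1009] axes 189.950439453125 190.5330352783203 z 0.11993615699907353 | dot [183.4594 140.8938] pred [189.8086 141.0961] area 320 at z.105 r 0.04291547890980408 z.097 0.044157855688475356 | ang 149.65947538278417 r 0.042391883485881944 F [-1.5896  2.8379  0.2071] jaw 0.01668367520382467
b4b t 8.2 th 152.0 hub [232.1843 202.283 ] pred [233.0497 203.4707] axes 189.5732421875 190.3130645751953 z 0.11973875980118984 | dot [182.6604 141.6384] pred [189.0927 141.8081] area 318 at z.105 r 0.042955893465316176 z.097 0.044215884341530454 | ang 150.28572126980765 r 0.04235090910849864 F [-1.7253  2.7887  1.2459] jaw 0.016588970015024743
[[1.9, 2.3], [1.9, 2.3], [1.9, 2.3], [1.9, 2.3], [1.9, 2.3], [1.9, 2.3], [1.9, 2.3], [1.9, 2.3], [1.9, 2.3], [1.9, 2.3]]
```

The hub is still rising by about 1 mm per 40° and has not dropped, so I'll keep going.

Call:
apply_moves(
  targets=[
    {"travel":[1.9,2.3,0],"roll":-4,"jaw":8},
    {"travel":[1.9,2.3,0],"roll":-4,"jaw":8},
    {"travel":[1.9,2.3,0],"roll":-4,"jaw":8},
    {"travel":[1.9,2.3,0],"roll":-4,"jaw":8},
    {"travel":[1.9,2.3,0],"roll":-4,"jaw":8},
    {"travel":[1.9,2.3,0],"roll":-4,"jaw":8},
    {"travel":[1.9,2.3,0],"roll":-4,"jaw":8},
    {"travel":[1.9,2.3,0],"roll":-4,"jaw":8},
    {"travel":[1.9,2.3,0],"roll":-4,"jaw":8},
    {"travel":[1.9,2.3,0],"roll":-4,"jaw":8},
  ],
)

```text
clock: 9.25
tool_pos: [0.5456, 0.0578, 0.1391]
orientation: [180.0, 0.1, -26.5]
force: [-0.6, 2.1, -0.8]
opening: 0.0164
gripper_force: 30.0
```

```bash
python3 - <<'E'
from h import *
look("b5");look("b5b");arcr(190.6,4,10,4)
E
```

```text
b5 t 9.25 th 183.0 hub [231.5446 200.2458] pred [231.7054 205.6907] axes 180.0770721435547 183.36546325683594 z 0.11233253002526111 | dot [183.9836 142.5   ] pred [186.5765 144.9671] area 366 at z.105 r 0.042471810833392125 z.097 0.043608644289017395 | ang -168.7982109784829 r 0.04219282196859606 F [-0.6288  2.1082 -0.7672] jaw 0.016367603957008713
b5b t 9.3 th 182.0 hub [231.2986 200.4176] pred [231.3847 205.8682] axes 180.87960815429688 183.842529296875 z 0.11294682989349095 | dot [183.4258 142.9244] pred [186.0269 145.3939] area 357 at z.105 r 0.04247854316751683 z.097 0.04362735490528658 | ang -168.28409496944806 r 0.042221606611415136 F [-2.4475  1.2725 -0.4367] jaw 0.01614663402338433
[[1.9, 2.3], [1.9, 2.3], [1.9, 2.3], [1.9, 2.3], [1.9, 2.3], [1.9, 2.3], [1.9, 2.3], [1.9, 2.3], [1.9, 2.3], [1.9, 2.3]]
```

```bash
python3 - <<'E'
import cv2,numpy as np
cv2.imwrite("pics/cmp.png",np.hstack([cv2.resize(cv2.imread(f"pics/{n}.png")[60:265,100:365],None,fx=1.5,fy=1.5) for n in("b4b","b5b")]))
E
```

```text
(no output)
```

View pics/cmp.png

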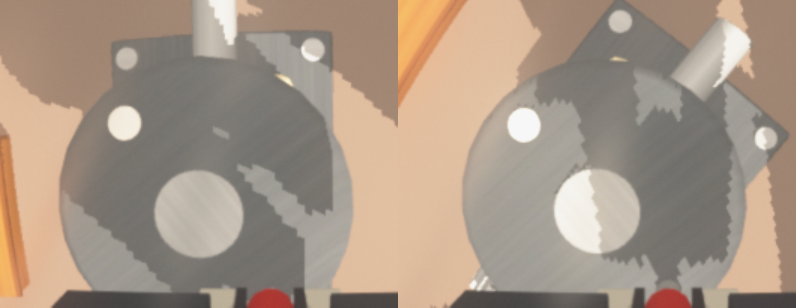

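The right-hand picture (at 191°) shows the wheel about 3.5% smaller than the left one (at 150°): 283 px wide against 293 px. The hub height is also 7 mm lower, so the screw has dropped, at roughly 170°. I'll now crank forward about 380° to around -190°.

```bash
python3 - <<'E'
from h import *
for k in range(5): arc(191-76*k,115-76*k,10)
E
```

```text
[[-3.1, -4.6], [-2.5, -5.0], [-1.8, -5.3], [-1.1, -5.5], [-0.3, -5.6], [0.4, -5.6], [1.1, -5.4], [1.9, -5.3], [2.5, -5.0], [3.2, -4.6]]
[[3.7, -4.1], [4.3, -3.6], [4.7, -3.0], [5.0, -2.4], [5.3, -1.7], [5.5, -0.9], [5.6, -0.2], [5.5, 0.5], [5.4, 1.3], [5.2, 2.0]]
[[4.9, 2.6], [4.5, 3.3], [4.0, 3.8], [3.5, 4.3], [2.9, 4.8], [2.2, 5.1], [1.6, 5.3], [0.8, 5.5], [0.1, 5.6], [-0.6, 5.5]]
[[-1.4, 5.4], [-2.1, 5.2], [-2.7, 4.8], [-3.4, 4.4], [-3.9, 4.0], [-4.4, 3.4], [-4.8, 2.8], [-5.1, 2.1], [-5.4, 1.4], [-5.5, 0.7]]
[[-5.6, -0.0], [-5.5, -0.8], [-5.4, -1.5], [-5.1, -2.2], [-4.8, -2.8], [-4.4, -3.4], [-3.9, -4.0], [-3.3, -4.5], [-2.7, -4.9], [-2.0, -5.2]]
```

Call:
apply_moves(
  targets=[
    {"travel":[-3.1,-4.6,0],"roll":0,"jaw":8},
    {"travel":[-2.5,-5.0,0],"roll":0,"jaw":8},
    {"travel":[-1.8,-5.3,0],"roll":0,"jaw":8},
    {"travel":[-1.1,-5.5,0],"roll":0,"jaw":8},
    {"travel":[-0.3,-5.6,0],"roll":0,"jaw":8},
    {"travel":[0.4,-5.6,0],"roll":0,"jaw":8},
    {"travel":[1.1,-5.4,0],"roll":0,"jaw":8},
    {"travel":[1.9,-5.3,0],"roll":0,"jaw":8},
    {"travel":[2.5,-5.0,0],"roll":0,"jaw":8},
    {"travel":[3.2,-4.6,0],"roll":0,"jaw":8},
  ],
)

```text
clock: 10.35
tool_pos: [0.5703, 0.1051, 0.1396]
orientation: [-179.9, -0.0, -26.3]
force: [-3.7, 2.7, -1.1]
opening: 0.0161
gripper_force: 30.0
```

Call:
apply_moves(
  targets=[
    {"travel":[3.7,-4.1,0],"roll":0,"jaw":8},
    {"travel":[4.3,-3.6,0],"roll":0,"jaw":8},
    {"travel":[4.7,-3.0,0],"roll":0,"jaw":8},
    {"travel":[5.0,-2.4,0],"roll":0,"jaw":8},
    {"travel":[5.3,-1.7,0],"roll":0,"jaw":8},
    {"travel":[5.5,-0.9,0],"roll":0,"jaw":8},
    {"travel":[5.6,-0.2,0],"roll":0,"jaw":8},
    {"travel":[5.5,0.5,0],"roll":0,"jaw":8},
    {"travel":[5.4,1.3,0],"roll":0,"jaw":8},
    {"travel":[5.2,2.0,0],"roll":0,"jaw":8},
  ],
)

```text
clock: 11.35
tool_pos: [0.62, 0.0921, 0.1394]
orientation: [180.0, 0.0, -26.4]
force: [-3.4, 0.0, -1.0]
opening: 0.0169
gripper_force: 30.0
```

Call:
apply_moves(
  targets=[
    {"travel":[4.9,2.6,0],"roll":0,"jaw":8},
    {"travel":[4.5,3.3,0],"roll":0,"jaw":8},
    {"travel":[4.0,3.8,0],"roll":0,"jaw":8},
    {"travel":[3.5,4.3,0],"roll":0,"jaw":8},
    {"travel":[2.9,4.8,0],"roll":0,"jaw":8},
    {"travel":[2.2,5.1,0],"roll":0,"jaw":8},
    {"travel":[1.6,5.3,0],"roll":0,"jaw":8},
    {"travel":[0.8,5.5,0],"roll":0,"jaw":8},
    {"travel":[0.1,5.6,0],"roll":0,"jaw":8},
    {"travel":[-0.6,5.5,0],"roll":0,"jaw":8},
  ],
)

```text
clock: 12.35
tool_pos: [0.6206, 0.0415, 0.1393]
orientation: [-179.9, 0.1, -26.4]
force: [-5.1, 7.5, 0.2]
opening: 0.0162
gripper_force: 30.0
```

Call:
apply_moves(
  targets=[
    {"travel":[-1.4,5.4,0],"roll":0,"jaw":8},
    {"travel":[-2.1,5.2,0],"roll":0,"jaw":8},
    {"travel":[-2.7,4.8,0],"roll":0,"jaw":8},
    {"travel":[-3.4,4.4,0],"roll":0,"jaw":8},
    {"travel":[-3.9,4.0,0],"roll":0,"jaw":8},
    {"travel":[-4.4,3.4,0],"roll":0,"jaw":8},
    {"travel":[-4.8,2.8,0],"roll":0,"jaw":8},
    {"travel":[-5.1,2.1,0],"roll":0,"jaw":8},
    {"travel":[-5.4,1.4,0],"roll":0,"jaw":8},
    {"travel":[-5.5,0.7,0],"roll":0,"jaw":8},
  ],
)

```text
clock: 13.35
tool_pos: [0.5711, 0.0275, 0.1397]
orientation: [-180.0, -0.0, -26.4]
force: [2.1, 1.2, -1.3]
opening: 0.0162
gripper_force: 30.0
```

```bash
python3 - <<'E'
from h import *
look("f4")
E
```

```text
f4 t 13.35 th 198.0 hub [210.4339 241.5974] pred [207.7302 267.0209] axes 67.82341003417969 179.51597595214844 z 0.0073820886315134615 | dot [209.6538 236.25  ] pred [147.8882 263.9625] area 208 at z.105 r 0.016196894031303 z.097 0.013209522583113982 | ang -112.46582887760843 r 0.04171196819915857 F [ 2.1135  1.1828 -1.2587] jaw 0.016235118542080824
```

Everything is smooth. Last arc, then hold.

Call:
apply_moves(
  targets=[
    {"travel":[-5.6,0,0],"roll":0,"jaw":8},
    {"travel":[-5.5,-0.8,0],"roll":0,"jaw":8},
    {"travel":[-5.4,-1.5,0],"roll":0,"jaw":8},
    {"travel":[-5.1,-2.2,0],"roll":0,"jaw":8},
    {"travel":[-4.8,-2.8,0],"roll":0,"jaw":8},
    {"travel":[-4.4,-3.4,0],"roll":0,"jaw":8},
    {"travel":[-3.9,-4.0,0],"roll":0,"jaw":8},
    {"travel":[-3.3,-4.5,0],"roll":0,"jaw":8},
    {"travel":[-2.7,-4.9,0],"roll":0,"jaw":8},
    {"travel":[-2.0,-5.2,0],"roll":0,"jaw":8},
  ],
)

```text
clock: 14.4
tool_pos: [0.5452, 0.0731, 0.1392]
orientation: [179.9, 0.1, -26.4]
force: [-2.1, -1.8, -0.5]
opening: 0.0163
gripper_force: 30.0
```

Call:
apply_moves(
  targets=[
    {"travel":[0,0,0],"roll":0,"jaw":8},
    {"travel":[0,0,0],"roll":0,"jaw":8},
    {"travel":[0,0,0],"roll":0,"jaw":8},
    {"travel":[0,0,0],"roll":0,"jaw":8},
    {"travel":[0,0,0],"roll":0,"jaw":8},
  ],
)

```text
clock: 14.9
tool_pos: [0.5453, 0.0732, 0.1392]
orientation: [-180.0, 0.1, -26.4]
force: [-5.5, 2.3, -0.6]
opening: 0.0163
gripper_force: 30.0
```

```bash
python3 - <<'E'
from h import *
look("f5");print(abs(ctrl.get_obs()["qvel"]).max())
E
```

```text
f5 t 14.9 th 147.0 hub [250.3387 193.1253] pred [257.5946 192.1869] axes 216.35528564453125 255.8238525390625 z 0.1495478417692447 | dot [235.0865 114.0865] pred [235.635  117.0147] area 289 at z.105 r 0.04206836013918807 z.097 0.04253116970998379 | ang 170.1432939602485 r 0.04232758562260606 F [-5.5163  2.2788 -0.5525] jaw 0.016298997596422865
0.09867381620477345
```

View pics/f5.png

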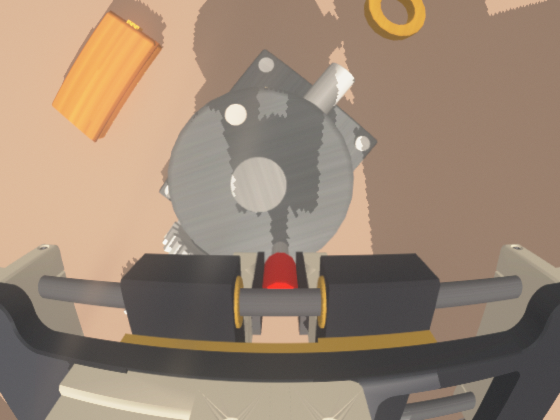

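The wheel spans x≈169–353, the hub is at (259,184), the dot at (236,114), and the knob is still held. I'll get the depth from the wheel size.

```bash
python3 - <<'E'
from h import *
T=wrist_T();o=ctrl.get_obs()
for z in(.116,.108,.104,.1,.096,.092): print(z,"hubpx",wproj([*C,z],T))
u=o["tool_pos"][:2]-C;u/=np.linalg.norm(u)
e=lambda a,b,T:np.linalg.norm(wray_z(a,T[2,3]-1,T)-wray_z(b,T[2,3]-1,T))
print("f5 wheel top z",T[2,3]-.112/e((169,178),(353,182),T))
g=T.copy() # g0: near-identical tilt, camz .2766
print("g0 wheel top z",.2766-.112/e((166,175),(364,180),T))
E
```

```text
0.116 hubpx [257.1066 193.9362]
0.108 hubpx [258.13   190.5111]
0.104 hubpx [258.6085 188.9124]
0.1 hubpx [259.0667 187.3831]
0.096 hubpx [259.5059 185.9188]
0.092 hubpx [259.9271 184.5156]
f5 wheel top z 0.0866687430504322
g0 wheel top z 0.10107874731099944
```

The wheel is 12–14 mm below its starting height, which puts it about 16 mm deep. That agrees with the one turn forward from the drop, and everything is at rest, so I'll hand in.

```bash
python3 - <<'E'
from plant import ctrl
print(ctrl.close_job())
E
```

```text
the job is handed in; nothing more can be done
None
```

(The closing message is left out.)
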